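Prop the tube incubator open

ROBOT

A 6-joint arm with a two-finger parallel gripper is mounted at the origin on the work surface. World frame = base frame: x ahead of the robot, y to its left, z up, the work surface at z = 0. Lengths are in m, angles in degrees, forces in N, time in s.
With the tool pointing down it reaches from about 0.4 to 0.825 m from the base axis. Payload 7 kg.
Tool frame: the origin (TCP) lies at the centre of the arm's flange, where the gripper is bolted on; the fingertips stand 178 mm ahead of it and the grasp point (between the pads) lies 159 mm ahead of it; x points along the fingers, y is the direction in which the jaws open and shut, and the axes are right-handed (so a half turn about x gives the same grasp; the last joint's range is limited). The gripper opens to 88 mm and grips with 3 to 60 N. Pads are 19 mm wide; open, the fingers measure 130 mm over their backs; the gripper's body (78 mm by 193 mm) begins 47 mm behind the grasp point.
Start: joints at [87.496, 20.546, 0.682, 0, -70.136, -16.507], TCP at [0.22, 0.638, 0.405] pointing down, gripper open.
Joint ranges: [-176.03, 176.03], [-82.01, 121.73], [-58.28, 71.71], [-173.87, 95.51], [-174.79, -0.11], [-173.66, 173.66]. Speed limits (degrees/s): [136.94, 136.94, 172.46, 180, 180, 180].

INTERFACE

Orientations are given as [roll, pitch, yaw] about the fixed x, y, z axes, in that order (R = Rz(yaw) Ry(pitch) Rx(roll)).
In Python, from plant import ctrl gives the robot as it stands. The module is installed in compiled form; this text tells all that it offers.
- The arm moves only by the shell command python3 -m inch 'ROWS'. ROWS is JSON, one flat list of numbers, 7 for each row, row after row: the shift along the tool's x, y, z in m, then the turn, a rotation vector about the tool's x, y, z in degrees, then the finger opening in m, from 0 to 0.0876. In form: [dx, dy, dz, rx, ry, rz, hand, dx, dy, dz, rx, ry, rz, hand, ...]. A call has 1 to 20 rows; each row shifts and turns the pose as measured when the row begins, along the tool's axes as they then stand; what a row does not reach is not made up. A row lasts 1/8 s, in which the tool goes at most 62.5 mm and 10.7 degrees, less where a joint would pass 70% of its speed; a pose out of reach is approached as far as the arm can. A call with a gripper value outside its range is refused whole. The fingers move at their own pace and stop on an object; the grip force is fixed at half the most. Time passes only in rows, so rows that do not move let the fingers close. It gives the time, the measured TCP pose, the force and the opening at its end, in the units of the state.
- ctrl.get_obs(): the state, without advancing time (a new reading comes with each control period).
- ctrl.snapshot(name): name is "scene" or "top" or "wrist"; returns a dict with "color" (400x640x3 uint8, red, green, blue), "depth" (400x640 float32, m along the optical axis (not along the pixel's ray), 0 where there is no reading), "K" (3x3 intrinsics, pixels), "position" and "attitude" of the camera in the world; the wrist camera has in their place "hand_eye" (4x4, takes a point from camera to tool coordinates, whose origin is the TCP and whose axes are the tool frame's). Camera axes: x right, y up, looking along -z (the intrinsics and any distortion apply to the point x, -y, -z); pixel columns grow to the right and rows downward; lengths in m; the calibration is good to about 2 mm. A picture is of the moment at which its call begins: read the wrist's pose just before it.
- ctrl.close_job(): hands the job in, once; it reports no verdict.
The state is a dict: "clock": time; "joint_pos": joint angles; "qvel": joint speeds; "tau": joint torques, N m; "tool_pos": TCP position; "orientation": TCP orientation; "force": force on the tool from outside, world axes, zero at the start; "moment": the same for the moment, N m; "opening": finger opening in m.
Only numpy, scipy, OpenCV 4.12 (cv2) and the standard library are available. Lean on these libraries where they do the work, as an engineer would, in place of code of your own. Each camera call takes 0.05 s, during which the arm holds its last target.

TASK

The chest incubator has to stand open for loading. Take its hanging prop rod by the orange sleeve, push the lid up with it, swing the rod's foot in over the front deck and feel for the hole in the strike plate, so that in the end the lid rests on the rod with the foot fully down in the hole. Let the lid's weight do the pressing: never bear down hard with the foot, never let the lid drop, and leave everything else on the bench where it stands.

Things in the scene. Friction and masses are not known exactly. Their poses are not given: they have to be found in the camera images.
- chest: fixed bench-top chest incubator: white case 315 mm deep (x = -160 to 155), 400 wide (y). Origin under its middle on the bench; x axis from its front (control panel, prop rod) to its back, z up; its front looks to the robot's left (+y), turned up to 0.2 rad. Its steel front deck at z = 220 mm runs 115 mm back from the front face. The prop rod moves in the plane y = -130 mm of this frame.
- plate_mid (a point): centre of the adjusting range of the strike plate, on its top face (chest frame -102, -130, 223 mm). Dark steel plate 82 (x) x 34 mm, 3 thick, on the deck, its round hole in its middle, 11 mm wide, 10 deep, closed below. The plate is screwed down at a different setting each time: the hole lies up to 17 mm before or behind this point along the chest's x (not measured: find it by feel).
- lid (a joint): angle of the lid, rad: 0 shut (level), grows as it opens, stop at 0.85; its hinge line is parallel to the chest's y at x = 135, z = 234 mm of the chest's frame. White frame with clear window, 20 mm thick, 380 wide, reaching 300 mm forward of the hinge line; 0.6 to 1.1 kg, nearly frictionless, falls shut when let go. With the foot in the hole it stands at about 0.48 to 0.53 rad.
- rod (a joint): angle of the prop rod against the lid, rad: 0 square to the lid (hanging plumb, lid shut), grows as the foot swings towards the chest's back; range -0.35 to 1.35. Lean of the rod from plumb = this minus the lid angle (positive: foot towards the back). The pin is nearly frictionless.
- pin (a point): the pin by which the rod hangs from a bracket on the lid's front edge, 328 mm from the hinge line and level with it when the lid is shut, 33 mm in front of the chest's front face. The rod swings about it in a vertical plane square to the hinge line.
- grip (a point): centre of the rod's orange sleeve, the part to hold: 16 mm thick, 50 long, 100 mm from the pin and 84 mm from the foot along the rod; z axis along the rod to the pin, y axis along the pin (the chest's y). Pinch it across y, coming from the front and above with the hand tilted about 45 degrees.
- foot (a point): centre of the 8 mm rubber ball that is the rod's foot, 184 mm from the pin; the shaft above is 6 mm thick. Standing on the plate it is at z = 227 mm of the chest's frame, fully down in the hole at 217 mm. While the lid rises, keep the foot in front of the front face until it is higher than the deck.
- rack_left: loose white grid rack of screw-cap tubes with black caps, 116 x 168 x 133 mm; origin under its centre
- rack_right: loose white grid rack of screw-cap tubes with black caps, 116 x 142 x 133 mm; origin under its centre
- reagent: loose amber bottle, 70 mm across, 150 mm tall; origin under its centre
- jar: loose white jar with a blue cap, 68 mm across, 85 mm tall; origin under its centre
- beaker: loose clear beaker, 72 mm across, 85 mm tall; origin under its centre
- dishes: loose stack of three culture dishes, 90 mm across, 47 mm tall; origin under its centre
- timer: loose white timer, 50 x 68 x 22 mm; origin under its centre
- tipbox: loose blue tip box with a clear cover, 85 x 122 x 59 mm; origin under its centre

How it is judged:
By the outcome, as a careful person would: the job done as asked, in the order asked, and still so for the second after the job is handed in, with the robot touching nothing.
It also fails if it takes over 72 s, if anything falls off the work surface, if the arm or the gripper's body presses on something with over 40 N, if the wrist force passes 120 N, or if a joint passes its speed limit or range.

## Working session

There is one attempt and no reset: what is moved stays moved. The work goes in short steps, Python scripts to look and compute and a shell command to move; the robot and the scene stay as the last step left them, time stands still between calls to the robot, and variables do not carry over. Pictures are saved under pics/ and viewed, and the job is handed in when it is done.

```bash
mkdir -p pics; ls; cat > h.py <<'E'
import numpy as np, cv2
from plant import ctrl
from scipy.spatial.transform import Rotation as R
def snap(n,save):
    o=ctrl.get_obs(); s=ctrl.snapshot(n)
    cv2.imwrite('pics/'+save+'.png',s['color'][:,:,::-1]); np.savez('pics/'+save+'.npz',**{k:v for k,v in s.items()},tp=o['tool_pos'],to=o['orientation'])
    return s
E
python3 - <<'E'
from h import *
o=ctrl.get_obs(); print(o)
for n in ['scene','top','wrist']:
    s=snap(n,n+'0'); print(n,{k:(v if k not in('color','depth') else v.shape) for k,v in s.items()})
E
```

```text
pics
{'clock': 0.0, 'joint_pos': array([ 8.74971200e+01,  2.05929976e+01,  6.33991467e-01, -1.84936957e-02,
       -7.01333328e+01, -1.65061691e+01]), 'qvel': array([ 0.12084439, -0.05219697, -0.06038629, -0.01570615,  0.03310964,
        0.00244006]), 'tau': array([-1.02189533e-03, -5.82711411e+01,  2.93067241e+01,  6.99757621e+00,
        6.96762989e-03, -1.51598069e-04]), 'tool_pos': array([0.21981108, 0.63802018, 0.40371155]), 'orientation': array([  95.84505007,   89.90603816, -103.17029776]), 'force': array([ 0.02166221, -0.03923757,  0.60401153]), 'moment': array([-0.04249037, -0.00060292, -0.01492454]), 'opening': 0.08745915728804862}
scene {'color': (400, 640, 3), 'depth': (400, 640), 'K': array([[520.45274192,   0.        , 320.8479527 ],
       [  0.        , 520.45274192, 204.18235004],
       [  0.        ,   0.        ,   1.        ]]), 'position': array([1.99147543, 0.0406825 , 1.44103275]), 'attitude': array([48.52532574, -0.66478869, 91.89721861])}
top {'color': (400, 640, 3), 'depth': (400, 640), 'K': array([[361.19766007,   0.        , 315.85548078],
       [  0.        , 361.19766007, 201.9639135 ],
       [  0.        ,   0.        ,   1.        ]]), 'position': array([0.32740315, 0.01874547, 1.21404623]), 'attitude': array([ 10.54030313,  -0.69923939, -90.83638085])}
wrist {'color': (400, 640, 3), 'depth': (400, 640), 'K': array([[289.18347264,   0.        , 319.18750236],
       [  0.        , 289.18347264, 191.62835632],
       [  0.        ,   0.        ,   1.        ]]), 'hand_eye': array([[-2.83069305e-04,  2.89060769e-01, -9.57310708e-01,
         2.01629185e-02],
       [ 9.99999836e-01, -3.95556334e-04, -4.15130713e-04,
         9.68488233e-04],
       [-4.98668318e-04, -9.57310668e-01, -2.89060610e-01,
        -7.83605946e-02],
       [ 0.00000000e+00,  0.00000000e+00,  0.00000000e+00,
         1.00000000e+00]])}
```

View pics/scene0.png

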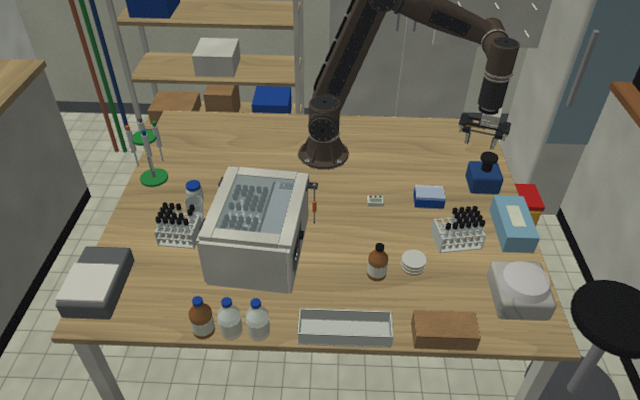

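View pics/top0.png

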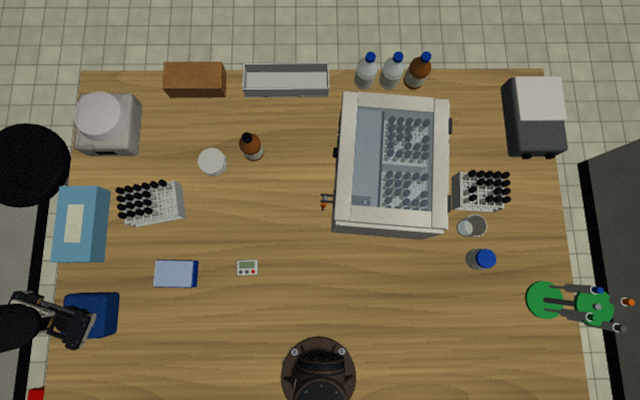

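View pics/wrist0.png

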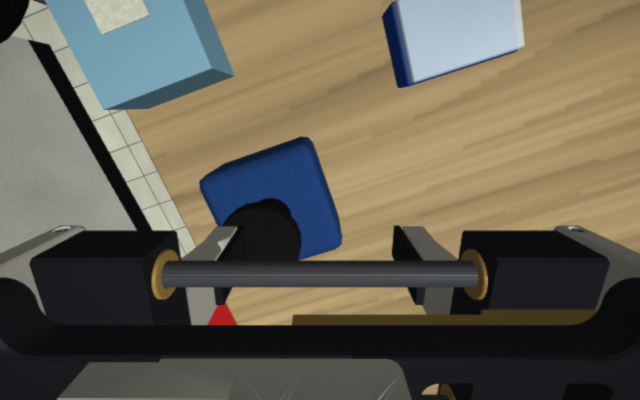

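```bash
cat >> h.py <<'E'
def cloud(f):
    s=np.load('pics/'+f+'.npz'); d=s['depth'];K=s['K']
    v,u=np.mgrid[0:d.shape[0],0:d.shape[1]]
    p=np.stack([(u-K[0,2])/K[0,0]*d,-(v-K[1,2])/K[1,1]*d,-d],-1)
    if 'hand_eye' in s:
        H=s['hand_eye'];p=p@H[:3,:3].T+H[:3,3]
        p=p@R.from_euler('xyz',s['to'],degrees=True).as_matrix().T+s['tp']
    else:
        p=p@R.from_euler('xyz',s['attitude'],degrees=True).as_matrix().T+s['position']
    p[d==0]=np.nan
    return p,s['color']
E
python3 - <<'E'
from h import *
for f in ['top0','scene0']:
    p,c=cloud(f)
    b=[(-.6,.6)]
    m=(p[...,0]>.2)&(p[...,0]<1)&(p[...,1]>-.5)&(p[...,1]<.2)
    z=p[m][:,2]
    h,e=np.histogram(z,np.arange(-.02,.32,.01)); print(f,list(zip(np.round(e,2),h)))
    mm=m&(p[...,2]>.225)&(p[...,2]<.27)&(p[...,1]>-.45)
    q=p[mm]; print(np.median(q,0))
    r=cv2.minAreaRect((q[:,:2]*1000).astype(np.float32)); print(r, cv2.boxPoints(r))
    cc=c.astype(int); o=(cc[...,0]>150)&(cc[...,1]<110)&(cc[...,2]<70)&m&(p[...,1]>-.1)
    print('orange',o.sum(),np.argwhere(o)[:20],p[o][:20])
im=cv2.imread('pics/top0.png')[160:260,290:470]; a=cv2.resize(im,None,fx=4,fy=4,interpolation=cv2.INTER_CUBIC); cv2.imwrite('pics/c1.png',a)
im=cv2.imread('pics/scene0.png')[155:295,190:330]; a=cv2.resize(im,None,fx=4,fy=4,interpolation=cv2.INTER_CUBIC); cv2.imwrite('pics/c2.png',a)
E
```

```text
top0 [(np.float64(-0.02), np.int64(1)), (np.float64(-0.01), np.int64(10030)), (np.float64(0.0), np.int64(18524)), (np.float64(0.01), np.int64(327)), (np.float64(0.02), np.int64(294)), (np.float64(0.03), np.int64(310)), (np.float64(0.04), np.int64(339)), (np.float64(0.05), np.int64(382)), (np.float64(0.06), np.int64(325)), (np.float64(0.07), np.int64(389)), (np.float64(0.08), np.int64(246)), (np.float64(0.09), np.int64(227)), (np.float64(0.1), np.int64(318)), (np.float64(0.11), np.int64(292)), (np.float64(0.12), np.int64(226)), (np.float64(0.13), np.int64(216)), (np.float64(0.14), np.int64(97)), (np.float64(0.15), np.int64(170)), (np.float64(0.16), np.int64(135)), (np.float64(0.17), np.int64(65)), (np.float64(0.18), np.int64(57)), (np.float64(0.19), np.int64(40)), (np.float64(0.2), np.int64(44)), (np.float64(0.21), np.int64(203)), (np.float64(0.22), np.int64(410)), (np.float64(0.23), np.int64(2089)), (np.float64(0.24), np.int64(12481)), (np.float64(0.25), np.int64(10)), (np.float64(0.26), np.int64(0)), (np.float64(0.27), np.int64(0)), (np.float64(0.28), np.int64(0)), (np.float64(0.29)
[... 1682 characters left out ...]
25), np.int64(12)), (np.float64(0.26), np.int64(0)), (np.float64(0.27), np.int64(0)), (np.float64(0.28), np.int64(0)), (np.float64(0.29), np.int64(0)), (np.float64(0.3), np.int64(0))]
[ 0.66215255 -0.21251821  0.23971912]
((638.6485595703125, -202.3001251220703), (361.6143798828125, 402.0277404785156), 84.13932037353516) [[ 420.22318   -361.63678  ]
 [ 820.14954   -402.68774  ]
 [ 857.074      -42.96347  ]
 [ 457.14758     -1.9125061]]
orange 5 [[201 313]
 [201 315]
 [202 312]
 [202 313]
 [202 314]] [[ 0.52696252 -0.02232788  0.16098605]
 [ 0.52516828 -0.01491365  0.15972124]
 [ 0.52858841 -0.02599414  0.15728902]
 [ 0.52099424 -0.02257659  0.15077769]
 [ 0.52189981 -0.0187769   0.15172502]]
```

View pics/c1.png

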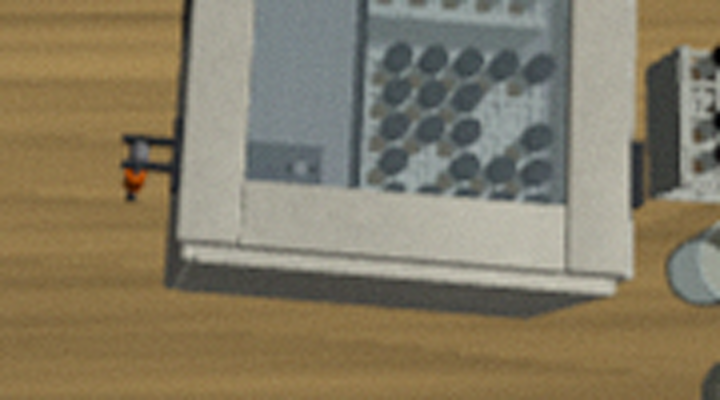

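View pics/c2.png

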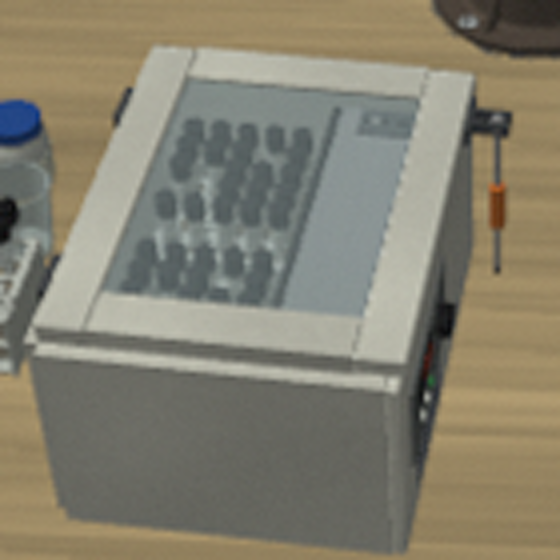

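```bash
python3 - <<'E'
from h import *
for f in ['top0','scene0']:
    p,c=cloud(f)
    m=(p[...,0]>.2)&(p[...,0]<1)&(p[...,1]>-.42)&(p[...,1]<.05)&(p[...,2]>.236)&(p[...,2]<.255)
    # keep largest comp after opening to kill bracket
    k=cv2.morphologyEx(m.astype(np.uint8),cv2.MORPH_CLOSE,np.ones((7,7)));k=cv2.morphologyEx(k,cv2.MORPH_OPEN,np.ones((13,13)))
    cs,_=cv2.findContours(k,cv2.RETR_EXTERNAL,cv2.CHAIN_APPROX_NONE); cnt=max(cs,key=cv2.contourArea)[:,0]
    q=p[cnt[:,1],cnt[:,0]]; q=q[(q[:,2]>.234)&(q[:,2]<.26)]
    r=cv2.minAreaRect((q[:,:2]*1000).astype(np.float32)); print(f,r)
    # edge fits
    cen=np.array(r[0])/1000
    for yaw in [-95.6]:
        a=np.radians(yaw); X=np.array([np.cos(a),np.sin(a)]);Y=np.array([-X[1],X[0]])
        u=(q[:,:2]-cen)@X; v=(q[:,:2]-cen)@Y
        for nm,t,s in [('front',u,-1),('back',u,1),('left',v,1),('right',v,-1)]:
            o=v if t is u else u
            lim=np.percentile(t*s,97); w=(t*s>lim-.012)&(abs(o)<(.15 if t is u else .12))
            if w.sum()<10: print(nm,'few');continue
            A=np.polyfit(o[w],t[w],1); res=t[w]-np.polyval(A,o[w]); w2=abs(res)<.004
            A=np.polyfit(o[w][w2],t[w][w2],1)
            print(nm,w2.sum(),'slope deg',np.degrees(np.arctan(A[0])),'off',A[1]*1000,'zmed',np.median(q[w][:,2]))
    print(cen)
E
```

```text
top0 ((635.075439453125, -209.70602416992188), (316.2283630371094, 381.72869873046875), 84.4049072265625)
front 94 slope deg 0.4148231182816361 off -151.2309426408092 zmed 0.2423103408295868
back 102 slope deg -0.11623321662873934 off 155.60983526559227 zmed 0.2438391889662027
left 78 slope deg 0.12577229854891925 off 188.08513233192522 zmed 0.24518542737097243
right 87 slope deg 0.014189460733098954 off -189.7913603484818 zmed 0.24292619467149246
[ 0.63507544 -0.20970602]
scene0 ((634.601806640625, -213.5892791748047), (319.22247314453125, 399.1473388671875), 82.92316436767578)
front 47 slope deg 0.443442332015629 off -153.516265107261 zmed 0.24026078082462343
back 51 slope deg -0.1289182667003369 off 152.44817855734397 zmed 0.24198373094440417
left 48 slope deg 0.42603729086721837 off 191.20576442340086 zmed 0.23785136112334238
right 40 slope deg 0.23366476392900126 off -187.24263890777334 zmed 0.24219507811524277
[ 0.63460181 -0.21358928]
```

```bash
cat >> h.py <<'E'
YAW=-95.6; O=np.array([0.6337,-0.2236,0.])
def Rc(): return R.from_euler('z',YAW,degrees=True).as_matrix()
def c2w(p): return O+Rc()@np.array(p,float)
def tgtR(tilt,flip): # tilt: degrees below horizontal
    C=Rc(); t=np.radians(tilt); x=C@[np.cos(t),0,-np.sin(t)]; y=C@[0,1,0]*flip
    return np.stack([x,y,np.cross(x,y)],1)
def delta(grip_w,Rt,verbose=True):
    """grip_w: desired grasp point world"""
    o=ctrl.get_obs(); Rn=R.from_euler('xyz',o['orientation'],degrees=True).as_matrix(); 
    t=np.array(grip_w)-0.159*Rt[:,0]
    d=Rn.T@(t-o['tool_pos']); rv=R.from_matrix(Rn.T@Rt).as_rotvec(degrees=True)
    print('t=%.2f'%o['clock'],'gp',np.round(o['tool_pos']+.159*Rn[:,0],4),'tcp tgt',np.round(t,4),'d',np.round(d,4),'|d|',round(np.linalg.norm(d),4),'rv',np.round(rv,2),'ang',round(np.linalg.norm(rv),1),'F',np.round(o['force'],2),'op',round(o['opening'],4),'j',np.round(o['joint_pos'],1))
    return d,rv
E
python3 - <<'E'
from h import *
o=ctrl.get_obs();Rn=R.from_euler('xyz',o['orientation'],degrees=True).as_matrix();print(Rn.round(2))
g=c2w([-193,-130,134] if 0 else [-.193,-.130,.134]);print(g)
for fl in (1,-1):
    Rt=tgtR(45,fl);print(Rt.round(2)); delta(g-.13*Rt[:,0],Rt)
E
```

```text
[[-0.   -0.33 -0.95]
 [-0.   -0.95  0.33]
 [-1.    0.   -0.  ]]
[ 0.52315394 -0.01883533  0.134     ]
[[-0.07  1.   -0.07]
 [-0.7  -0.1  -0.7 ]
 [-0.71  0.    0.71]]
t=0.15 gp [0.2198 0.6379 0.2449] tcp tgt [0.5431 0.1845 0.3384] d [ 0.0661  0.3234 -0.4534] |d| 0.5608 rv [-97.43 -31.8   40.29] ang 110.1 F [-0.36 -0.01  0.64] op 0.0879 j [ 87.5  20.6   0.6  -0.  -70.1 -16.5]
[[-0.07 -1.    0.07]
 [-0.7   0.1   0.7 ]
 [-0.71 -0.   -0.71]]
t=0.15 gp [0.2198 0.6379 0.2449] tcp tgt [0.5431 0.1845 0.3384] d [ 0.0661  0.3234 -0.4534] |d| 0.5608 rv [72.38 37.91 29.92] ang 87.0 F [-0.36 -0.01  0.64] op 0.0879 j [ 87.5  20.6   0.6  -0.  -70.1 -16.5]
```

```bash
cat >> h.py <<'E'
def plan(grip_w,Rt,n):
    o=ctrl.get_obs(); Rn=R.from_euler('xyz',o['orientation'],degrees=True)
    t=np.array(grip_w)-0.159*Rt[:,0]; rv=(Rn.inv()*R.from_matrix(Rt)).as_rotvec(degrees=True)
    for i in range(n):
        Ri=Rn*R.from_rotvec(rv*i/n,degrees=True)
        d=Ri.inv().apply((t-o['tool_pos'])/n)
        print(','.join('%.3f'%a for a in d)+','+','.join('%.1f'%a for a in rv/n))
E
python3 - <<'E'
from h import *
g=c2w([-.193,-.130,.134]); Rt=tgtR(45,-1); plan(g-.13*Rt[:,0],Rt,11)
E
```

```text
0.006,0.029,-0.041,6.6,3.4,2.7
0.010,0.024,-0.044,6.6,3.4,2.7
0.014,0.018,-0.046,6.6,3.4,2.7
0.017,0.012,-0.046,6.6,3.4,2.7
0.020,0.006,-0.046,6.6,3.4,2.7
0.023,-0.000,-0.045,6.6,3.4,2.7
0.026,-0.006,-0.044,6.6,3.4,2.7
0.028,-0.013,-0.041,6.6,3.4,2.7
0.029,-0.018,-0.037,6.6,3.4,2.7
0.031,-0.024,-0.033,6.6,3.4,2.7
0.031,-0.029,-0.028,6.6,3.4,2.7
```

```bash
python3 -m inch '[0.006,0.029,-0.041,6.6,3.4,2.7,0.087, 0.010,0.024,-0.044,6.6,3.4,2.7,0.087, 0.014,0.018,-0.046,6.6,3.4,2.7,0.087, 0.017,0.012,-0.046,6.6,3.4,2.7,0.087, 0.020,0.006,-0.046,6.6,3.4,2.7,0.087]'; python3 - <<'E'
from h import *
g=c2w([-.193,-.130,.134]); Rt=tgtR(45,-1); delta(g-.13*Rt[:,0],Rt); plan(g-.13*Rt[:,0],Rt,7)
E
```

```text
clock: 0.78
tool_pos: [0.368, 0.4288, 0.3724]
orientation: [158.7, 67.9, -74.5]
force: [0.5, 1.0, -0.2]
opening: 0.0874
t=0.78 gp [0.3839 0.3712 0.2251] tcp tgt [0.5431 0.1845 0.3384] d [ 0.1376 -0.006  -0.2693] |d| 0.3025 rv [38.66 20.4  15.96] ang 46.5 F [ 0.47  1.02 -0.17] op 0.0874 j [ 73.1  16.4 -16.5  11.9 -76.3 -41.1]
0.020,-0.001,-0.038,5.5,2.9,2.3
0.021,-0.005,-0.037,5.5,2.9,2.3
0.023,-0.010,-0.035,5.5,2.9,2.3
0.024,-0.014,-0.033,5.5,2.9,2.3
0.025,-0.018,-0.030,5.5,2.9,2.3
0.026,-0.022,-0.027,5.5,2.9,2.3
0.026,-0.025,-0.023,5.5,2.9,2.3
```

```bash
python3 -m inch '[0.020,-0.001,-0.038,5.5,2.9,2.3,0.087,0.021,-0.005,-0.037,5.5,2.9,2.3,0.087,0.023,-0.010,-0.035,5.5,2.9,2.3,0.087,0.024,-0.014,-0.033,5.5,2.9,2.3,0.087,0.025,-0.018,-0.030,5.5,2.9,2.3,0.087]'; python3 - <<'E'
from h import *
g=c2w([-.193,-.130,.134]); Rt=tgtR(45,-1); delta(g-.13*Rt[:,0],Rt); plan(g-.13*Rt[:,0],Rt,3)
E
```

```text
clock: 1.4
tool_pos: [0.495, 0.2482, 0.3479]
orientation: [173.9, 50.5, -90.0]
force: [0.4, 1.1, -0.7]
opening: 0.0868
t=1.40 gp [0.4951 0.1471 0.2252] tcp tgt [0.5431 0.1845 0.3384] d [ 0.0478 -0.0432 -0.0479] |d| 0.0803 rv [10.31  5.32  4.09] ang 12.3 F [ 0.44  1.12 -0.74] op 0.0868 j [ 53.8  20.  -22.9  22.4 -81.4 -57.8]
0.016,-0.014,-0.016,3.4,1.8,1.4
0.016,-0.016,-0.015,3.4,1.8,1.4
0.016,-0.017,-0.013,3.4,1.8,1.4
```

```bash
python3 -m inch '[0.016,-0.014,-0.016,3.4,1.8,1.4,0.087,0.016,-0.016,-0.015,3.4,1.8,1.4,0.087,0.016,-0.017,-0.013,3.4,1.8,1.4,0.087]'; python3 - <<'E'
from h import *
g=c2w([-.193,-.130,.134]); Rt=tgtR(45,-1); delta(g-.13*Rt[:,0],Rt); snap('wrist','w1'); snap('scene','s1')
p,c=cloud('w1'); hs=cv2.cvtColor(c,cv2.COLOR_RGB2HSV)
m=(hs[...,0]>3)&(hs[...,0]<16)&(hs[...,1]>190)&(hs[...,2]>70)
cs=np.argwhere(m); print(len(cs),cs.min(0),cs.max(0))
q=p[m];q=q[(q[:,2]>.08)&(q[:,2]<.2)]; print(len(q),np.median(q,0),np.percentile(q,5,0),np.percentile(q,95,0))
im=cv2.imread('pics/s1.png')[100:300,200:400];cv2.imwrite('pics/s1c.png',cv2.resize(im,None,fx=3,fy=3))
E
```

```text
clock: 1.78
tool_pos: [0.5447, 0.1807, 0.3375]
orientation: [179.9, 44.6, -96.1]
force: [-0.4, 0.6, 0.5]
opening: 0.0872
t=1.77 gp [0.5327 0.0681 0.2259] tcp tgt [0.5431 0.1845 0.3384] d [-0.0032  0.002   0.002 ] |d| 0.0043 rv [-0.27 -0.38 -0.37] ang 0.6 F [-0.4   0.55  0.48] op 0.0872 j [ 45.3  23.4 -22.5  26.5 -83.3 -64. ]
438 [153  60] [208 329]
437 [ 0.52382746 -0.0155846   0.14618236] [ 0.51577615 -0.07241158  0.11735725] [ 0.75716947 -0.01404016  0.15845328]
```

View pics/w1.png

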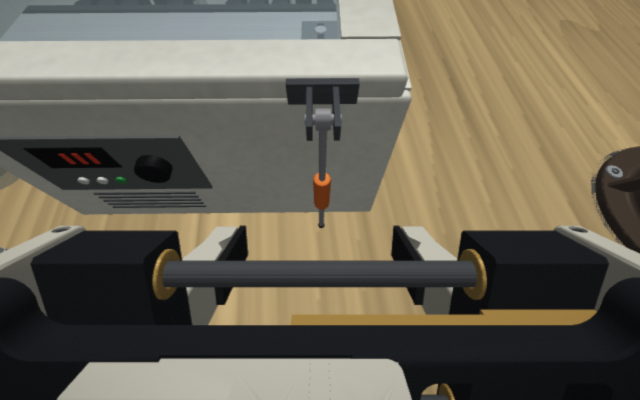

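View pics/s1c.png

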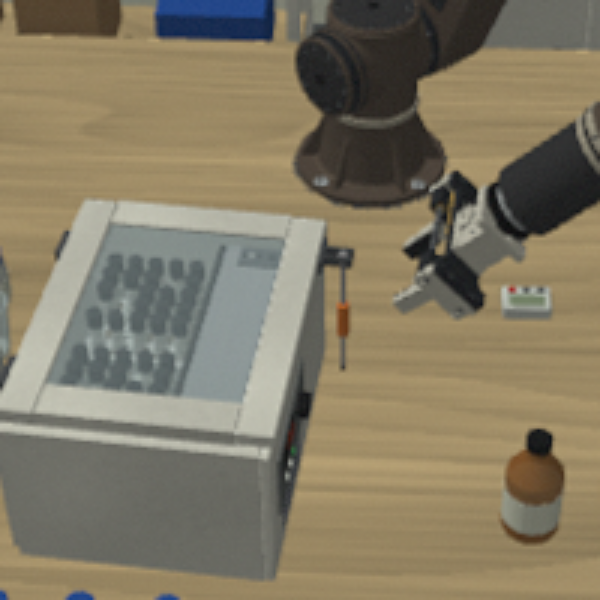

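```bash
cat >> h.py <<'E'
def ray(f,u,v):
    s=np.load('pics/'+f+'.npz');K=s['K'];d=np.array([(u-K[0,2])/K[0,0],-(v-K[1,2])/K[1,1],-1])
    if 'hand_eye' in s:
        H=s['hand_eye'];A=R.from_euler('xyz',s['to'],degrees=True).as_matrix()
        return A@H[:3,3]+s['tp'],A@H[:3,:3]@d
    A=R.from_euler('xyz',s['attitude'],degrees=True).as_matrix();return s['position'],A@d
def onz(f,u,v,z):
    o,d=ray(f,u,v);return o+d*(z-o[2])/d[2]
def w2c(p): return Rc().T@(np.array(p)-O)
E
python3 - <<'E'
from h import *
p,c=cloud('w1'); hs=cv2.cvtColor(c,cv2.COLOR_RGB2HSV)
m=(hs[...,0]>3)&(hs[...,0]<16)&(hs[...,1]>190)&(hs[...,2]>70)
m[:,:300]=0;m[:,345:]=0
q=p[m]; q=q[q[:,2]>.05]; print(len(q),np.median(q,0),np.percentile(q,[3,97],0), 'chest',w2c(np.median(q,0)))
b=np.argwhere(m);print(b.min(0),b.max(0),b.mean(0))
for f,u,v in [('w1',320,29),('top0',364.5,202)]: print(f,'hole chest',w2c(onz(f,u,v,.223)))
print('hole0',)
im=cv2.imread('pics/w1.png')[10:240,240:400];cv2.imwrite('pics/w1c.png',cv2.resize(im,None,fx=3.5,fy=2.6,interpolation=cv2.INTER_CUBIC))
im=cv2.imread('pics/w1.png')[10:60,270:370];cv2.imwrite('pics/w1d.png',cv2.resize(im,None,fx=8,fy=8,interpolation=cv2.INTER_CUBIC))
im=cv2.imread('pics/top0.png')[180:220,330:380];cv2.imwrite('pics/t0d.png',cv2.resize(im,None,fx=12,fy=12,interpolation=cv2.INTER_CUBIC))
E
```

```text
339 [ 0.52199099 -0.01496819  0.14117555] [[ 0.5152525  -0.01965343  0.11522611]
 [ 0.5273956  -0.01390633  0.15855839]] chest [-0.19673521 -0.13153477  0.14117555]
[176 314] [208 329] [194.11470588 321.15      ]
w1 hole chest [-0.07429416 -0.1313454   0.223     ]
top0 hole chest [-0.07904197 -0.13220178  0.223     ]
hole0
```

View pics/w1c.png

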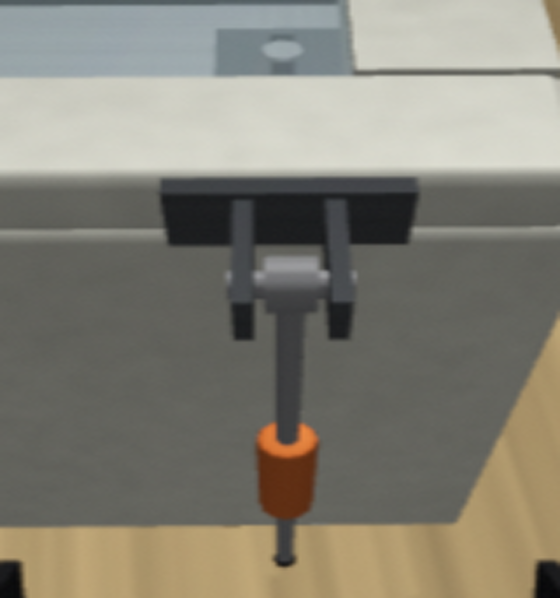

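View pics/w1d.png

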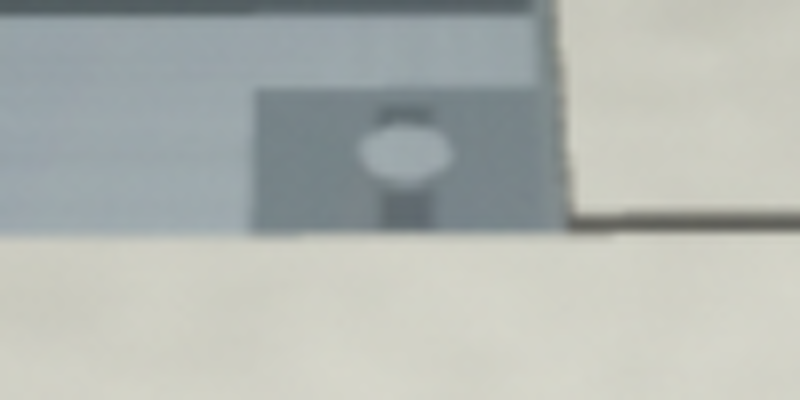

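View pics/t0d.png

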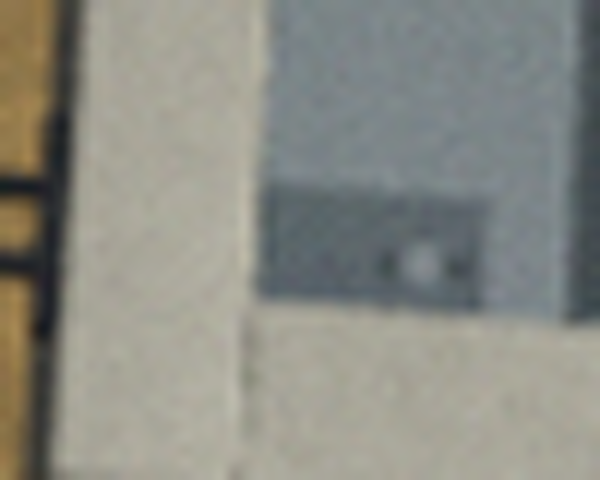

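```bash
cat >> h.py <<'E'
O=c2w([.002,-.0015,0])
E
python3 - <<'E'
from h import *
for f,u,v in [('w1',320,21),('top0',330+485/12,180+240/12)]: print(f,'plate back chest',w2c(onz(f,u,v,.223)))
g=c2w([-.193,-.130,.134]); print(g); Rt=tgtR(45,-1); delta(g-.05*Rt[:,0],Rt);plan(g-.05*Rt[:,0],Rt,2)
E
```

```text
w1 plate back chest [-0.06438001 -0.12994938  0.223     ]
top0 plate back chest [-0.06484461 -0.12359987  0.223     ]
[ 0.52146593 -0.02067942  0.134     ]
t=1.88 gp [0.5325 0.067  0.2251] tcp tgt [0.5359 0.1264 0.2818] d [0.0769 0.0031 0.0013] |d| 0.077 rv [-0.29 -0.44 -0.51] ang 0.7 F [-0.74  1.27 -0.61] op 0.0872 j [ 45.2  23.4 -22.5  26.5 -83.3 -64. ]
0.038,0.002,0.001,-0.1,-0.2,-0.3
0.038,0.002,0.000,-0.1,-0.2,-0.3
```

```bash
python3 -m inch '[0.038,0.002,0.001,-0.1,-0.2,-0.3,0.087,0.038,0.002,0,-0.1,-0.2,-0.3,0.087]'; python3 - <<'E'
from h import *
g=c2w([-.193,-.130,.134]); Rt=tgtR(45,-1); delta(g,Rt); snap('wrist','w2')
p,c=cloud('w2'); hs=cv2.cvtColor(c,cv2.COLOR_RGB2HSV)
m=(hs[...,0]>3)&(hs[...,0]<16)&(hs[...,1]>190)&(hs[...,2]>70)
m[:,:295]=0;m[:,345:]=0
q=p[m]; q=q[q[:,2]>.05]; print(len(q),np.median(q,0),np.percentile(q,[3,97],0), 'chest',w2c(np.median(q,0)))
E
```

```text
clock: 2.12
tool_pos: [0.5362, 0.1281, 0.2823]
orientation: [-179.6, 45.2, -95.1]
force: [0.5, 0.1, -0.4]
opening: 0.0869
t=2.12 gp [0.5262 0.0165 0.1695] tcp tgt [0.5324 0.0912 0.2464] d [ 0.0516  0.0004 -0.001 ] |d| 0.0516 rv [-0.07  0.19  0.33] ang 0.4 F [ 0.46  0.08 -0.38] op 0.0869 j [ 41.8  23.9 -31.2  30.1 -73.4 -66.3]
547 [ 0.52206877 -0.01500444  0.14395136] [[ 0.51502069 -0.01972747  0.11592487]
 [ 0.52764354 -0.01390147  0.15903878]] chest [-0.19870671 -0.12995382  0.14395136]
```

View pics/w2.png

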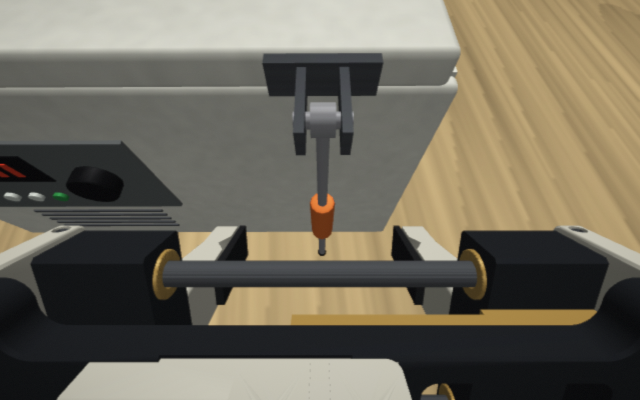

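```bash
python3 -m inch '[0.025,0.0005,0,0,0,0.3,0.087,0.026,0.0005,-0.001,0,0,0,0.087]'; python3 - <<'E'
from h import *
g=c2w([-.193,-.130,.134]); Rt=tgtR(45,-1); delta(g,Rt); snap('wrist','w3')
p,c=cloud('w3'); hs=cv2.cvtColor(c,cv2.COLOR_RGB2HSV)
m=(hs[...,0]>3)&(hs[...,0]<16)&(hs[...,1]>190)&(hs[...,2]>70)
m[:,:295]=0;m[:,345:]=0
q=p[m]; q=q[q[:,2]>.05]; print(len(q),np.median(q,0),np.percentile(q,[3,97],0), 'chest',w2c(np.median(q,0)))
E
```

```text
clock: 2.42
tool_pos: [0.5294, 0.0887, 0.2435]
orientation: [179.8, 45.1, -95.8]
force: [0.2, 0.1, 0.5]
opening: 0.0865
t=2.42 gp [ 0.518  -0.0229  0.1308] tcp tgt [0.5324 0.0912 0.2464] d [-0.0041 -0.0028 -0.0001] |d| 0.0049 rv [ 0.09  0.14 -0.14] ang 0.2 F [0.22 0.13 0.45] op 0.0865 j [ 38.6  25.1 -36.6  33.2 -67.1 -68.2]
310 [ 0.52238044 -0.01730833  0.15841906] [[ 0.51421297 -0.02313321  0.15394345]
 [ 0.52764403 -0.01507782  0.15989527]] chest [-0.19644423 -0.12941882  0.15841906]
```

View pics/w3.png

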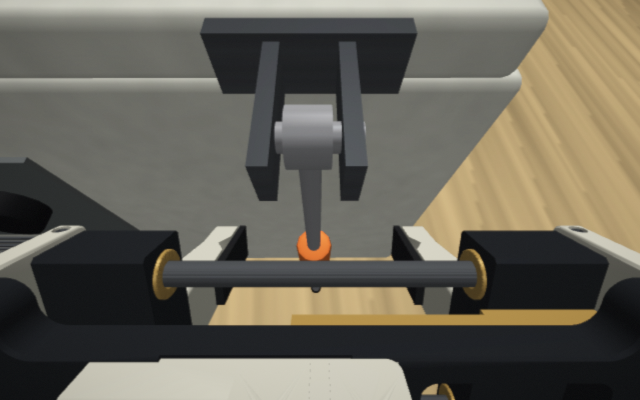

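```bash
python3 -m inch '[-0.003,-0.0027,0,0,0,0,0.087,0,0,0,0,0,0,0.05,0,0,0,0,0,0,0.03]'; python3 - <<'E'
from h import *
g=c2w([-.193,-.130,.134]); Rt=tgtR(45,-1); delta(g,Rt); snap('wrist','w4')
for i in range(3): print(ctrl.get_obs()['tool_pos'],ctrl.get_obs()['force'])
E
```

```text
clock: 2.85
tool_pos: [0.5318, 0.0902, 0.2449]
orientation: [179.6, 45.1, -95.9]
force: [-0.4, -0.0, -0.1]
opening: 0.0721
t=2.85 gp [ 0.5202 -0.0215  0.1322] tcp tgt [0.5324 0.0912 0.2464] d [-0.0019 -0.0006 -0.0003] |d| 0.002 rv [ 0.17  0.09 -0.21] ang 0.3 F [-0.39 -0.   -0.1 ] op 0.0721 j [ 38.6  25.2 -36.1  33.  -67.4 -67.9]
[0.53179007 0.09021522 0.24488176] [ 0.2345481  -0.02415568  0.46896402]
[0.53179007 0.09021522 0.24488176] [ 0.2345481  -0.02415568  0.46896402]
[0.53179007 0.09021522 0.24488176] [ 0.2345481  -0.02415568  0.46896402]
```

View pics/w4.png

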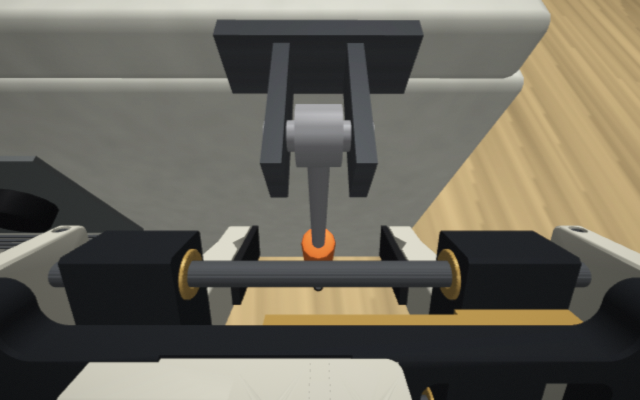

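```bash
python3 -m inch '[0,0,0,0,0,0,0.02,0,0,0,0,0,0,0.02,0,0,0,0,0,0,0.018,0,0,0,0,0,0,0.012,0,0,0,0,0,0,0.005,0,0,0,0,0,0,0,0,0,0,0,0,0,0,0,0,0,0,0,0,0]'; python3 - <<'E'
from h import *
g=c2w([-.193,-.130,.134]); Rt=tgtR(45,-1); delta(g,Rt)
o=ctrl.get_obs();print(o['moment'])
E
```

```text
clock: 3.9
tool_pos: [0.5323, 0.091, 0.2454]
orientation: [179.7, 45.2, -95.8]
force: [0.8, -0.2, -0.2]
opening: 0.0152
t=3.90 gp [ 0.521  -0.0205  0.1327] tcp tgt [0.5324 0.0912 0.2464] d [-0.0009 -0.0001 -0.0006] |d| 0.001 rv [ 0.15  0.17 -0.11] ang 0.3 F [ 0.82 -0.16 -0.16] op 0.0152 j [ 38.7  25.2 -36.   33.1 -67.4 -67.9]
[ 2.43652869 -0.53287505  0.20762364]
```

```bash
cat >> h.py <<'E'
GP0=np.array([ 0.521,-0.0205,0.1327]); T0=45.2  # hand at theta=0,phi=0
def chain(th,ph):
    pin=np.array([.135-.328*np.cos(th),-.13,.234+.328*np.sin(th)]); u=np.array([np.sin(ph),0,-np.cos(ph)])
    return pin,pin+.1*u,pin+.184*u
def hand(th,ph):
    g=chain(th,ph)[1]-chain(0,0)[1]
    return GP0+Rc()@g, tgtR(T0-np.degrees(ph),-1)
def inv(gp):  # from grasp point world -> theta, phi  (pin on circle, 0.1 from grip)
    from scipy.optimize import fsolve
    g=Rc().T@(gp-GP0)
    f=lambda x:(chain(*x)[1]-chain(0,0)[1]-g)[[0,2]]
    return fsolve(f,[.4,0])
def now():
    o=ctrl.get_obs(); Rn=R.from_euler('xyz',o['orientation'],degrees=True)
    return o,Rn,o['tool_pos']+.159*Rn.as_matrix()[:,0]
def state():
    o,Rn,gp=now()
    x=Rc().T@Rn.as_matrix()[:,0]; tilt=np.degrees(np.arctan2(-x[2],x[0]))
    ph=np.radians(T0-tilt)
    # theta from gp with phi from hand, via pin height and via x
    dg=Rc().T@(gp-GP0); grip=np.array([-.193,-.13,.134])+dg
    pin=grip-.1*np.array([np.sin(ph),0,-np.cos(ph)]); rad=np.hypot(pin[0]-.135,pin[2]-.234); th=np.arctan2(pin[2]-.234,.135-pin[0])
    foot=grip+.084*np.array([np.sin(ph),0,-np.cos(ph)])
    print('t=%.2f th=%.3f ph=%.3f rad-328=%.1fmm grip=%s foot=%s Fc=%s M=%s op=%.4f inv=%s'%(o['clock'],th,ph,rad*1e3-328,np.round(grip*1e3,1),np.round(foot*1e3,1),np.round(Rc().T@o['force'],2),np.round(Rc().T@o['moment'],2),o['opening'],np.round(inv(gp),3)), 'j',np.round(o['joint_pos'],0))
def rows(wps):
    o,Rn,gp=now(); tp=o['tool_pos']
    for th,ph in wps:
        g,Rt=hand(th,ph); t=g-.159*Rt[:,0]; Rt=R.from_matrix(Rt)
        d=Rn.inv().apply(t-tp); rv=(Rn.inv()*Rt).as_rotvec(degrees=True)
        print('%.2f %.2f: '%(th,ph)+','.join('%.4f'%a for a in d)+','+','.join('%.1f'%a for a in rv)+',0,', 'foot',np.round(chain(th,ph)[2]*1e3))
        tp=t;Rn=Rt
E
python3 - <<'E'
from h import *
state(); rows([(.03,-.04),(.07,-.09),(.11,-.14),(.16,-.18),(.21,-.2)])
E
```

```text
t=3.90 th=-0.000 ph=0.001 rad-328=0.0mm grip=[-193. -130.  134.] foot=[-192.9 -130.    50. ] Fc=[ 0.08  0.83 -0.16] M=[0.29 2.48 0.21] op=0.0152 inv=[-0.  0.] j [ 39.  25. -36.  33. -67. -68.]
0.03 -0.04: -0.0097,0.0004,-0.0107,0.2,-2.3,-0.1,0, foot [-200. -130.   60.]
0.07 -0.09: -0.0126,0.0000,-0.0138,-0.0,-2.9,-0.0,0, foot [-209. -130.   74.]
0.11 -0.14: -0.0127,0.0000,-0.0137,0.0,-2.9,0.0,0, foot [-217. -130.   88.]
0.16 -0.18: -0.0144,-0.0000,-0.0151,0.0,-2.3,-0.0,0, foot [-222. -130.  105.]
0.21 -0.20: -0.0130,-0.0000,-0.0134,-0.0,-1.1,0.0,0, foot [-222. -130.  122.]
```

```bash
python3 -m inch '[-0.0097,0.0004,-0.0107,0.2,-2.3,-0.1,0,-0.0126,0,-0.0138,0,-2.9,0,0]'; python3 - <<'E'
from h import *
state(); rows([(.11,-.14),(.16,-.18),(.21,-.2),(.26,-.2),(.31,-.2)])
E
```

```text
clock: 4.15
tool_pos: [0.5318, 0.089, 0.2779]
orientation: [179.9, 50.6, -95.7]
force: [2.8, -0.6, -4.4]
opening: 0.0151
t=4.15 th=0.067 ph=-0.094 rad-328=0.4mm grip=[-202.1 -130.   156.3] foot=[-209.9 -130.    72.7] Fc=[ 0.29  2.85 -4.41] M=[0.83 3.11 0.64] op=0.0151 inv=[ 0.067 -0.098] j [ 38.  21. -34.  30. -67. -63.]
0.11 -0.14: -0.0130,0.0001,-0.0144,0.1,-2.6,-0.0,0, foot [-217. -130.   88.]
0.16 -0.18: -0.0144,-0.0000,-0.0151,0.0,-2.3,-0.0,0, foot [-222. -130.  105.]
0.21 -0.20: -0.0130,-0.0000,-0.0134,-0.0,-1.1,0.0,0, foot [-222. -130.  122.]
0.26 -0.20: -0.0112,0.0000,-0.0120,0.0,0.0,0.0,0, foot [-219. -130.  138.]
0.31 -0.20: -0.0106,-0.0000,-0.0125,0.0,0.0,0.0,0, foot [-214. -130.  154.]
```

```bash
python3 -m inch '[-0.013,-0.0002,-0.0144,0,-2.6,0,0,-0.0144,-0.0002,-0.0151,0,-2.3,0,0,-0.013,0,-0.0134,0,-1.1,0,0]'; python3 - <<'E'
from h import *
state(); rows([(.26,-.2),(.31,-.2),(.36,-.2),(.41,-.2)])
E
```

```text
clock: 4.53
tool_pos: [0.5307, 0.0785, 0.3388]
orientation: [179.9, 57.2, -95.6]
force: [4.0, 0.2, -4.8]
opening: 0.015
t=4.53 th=0.216 ph=-0.210 rad-328=0.2mm grip=[-206.4 -130.1  206.4] foot=[-223.9 -130.1  124.2] Fc=[-0.55  4.   -4.78] M=[1.09 2.97 0.71] op=0.0150 inv=[ 0.216 -0.211] j [ 37.  16. -30.  25. -70. -56.]
0.26 -0.20: -0.0092,0.0000,-0.0098,0.1,0.5,-0.0,0, foot [-219. -130.  138.]
0.31 -0.20: -0.0106,-0.0000,-0.0125,0.0,0.0,0.0,0, foot [-214. -130.  154.]
0.36 -0.20: -0.0100,0.0000,-0.0130,0.0,0.0,0.0,0, foot [-209. -130.  169.]
0.41 -0.20: -0.0093,0.0000,-0.0135,0.0,0.0,0.0,0, foot [-202. -130.  184.]
```

```bash
python3 -m inch '[-0.0092,-0.0004,-0.0098,0,0.5,0,0,-0.0106,-0.0004,-0.0125,0,0,0,0,-0.01,-0.0004,-0.013,0,0,0,0,-0.0093,-0.0003,-0.0135,0,0,0,0]'; python3 - <<'E'
from h import *
state(); rows([(.46,-.2),(.51,-.2),(.56,-.2),(.60,-.2)])
E
```

```text
clock: 5.03
tool_pos: [0.5292, 0.0575, 0.4013]
orientation: [179.7, 56.6, -95.9]
force: [-0.6, 1.2, -3.5]
opening: 0.0155
t=5.03 th=0.420 ph=-0.200 rad-328=-0.3mm grip=[-184.  -129.9  269.8] foot=[-200.7 -129.9  187.4] Fc=[-1.16 -0.74 -3.49] M=[ 0.05  3.05 -0.08] op=0.0155 inv=[ 0.42  -0.197] j [ 35.  12. -26.  25. -77. -52.]
0.46 -0.20: -0.0070,0.0006,-0.0109,0.1,-0.0,-0.2,0, foot [-195. -130.  199.]
0.51 -0.20: -0.0079,-0.0000,-0.0144,0.0,0.0,0.0,0, foot [-188. -130.  214.]
0.56 -0.20: -0.0072,0.0000,-0.0147,0.0,0.0,0.0,0, foot [-179. -130.  228.]
0.60 -0.20: -0.0052,-0.0000,-0.0120,0.0,0.0,0.0,0, foot [-172. -130.  239.]
```

```bash
python3 -m inch '[-0.007,0,-0.0109,0,0,0,0,-0.0079,0,-0.0144,0,0,0,0,-0.0072,0,-0.0147,0,0,0,0,-0.0052,0,-0.012,0,0,0,0]'; python3 - <<'E'
from h import *
state(); snap('top','t2'); snap('scene','s2'); snap('wrist','w5')
im=cv2.imread('pics/t2.png')[150:250,300:460];cv2.imwrite('pics/t2c.png',cv2.resize(im,None,fx=5,fy=5,interpolation=cv2.INTER_CUBIC))
im=cv2.imread('pics/s2.png')[110:290,180:380];cv2.imwrite('pics/s2c.png',cv2.resize(im,None,fx=4,fy=3.3,interpolation=cv2.INTER_CUBIC))
E
```

```text
clock: 5.52
tool_pos: [0.5264, 0.0271, 0.4562]
orientation: [179.6, 56.6, -95.9]
force: [0.5, 0.6, -3.7]
opening: 0.0151
t=5.53 th=0.613 ph=-0.199 rad-328=0.3mm grip=[-153.4 -129.8  324.8] foot=[-170.  -129.8  242.4] Fc=[-0.68  0.39 -3.65] M=[0.42 2.91 0.24] op=0.0151 inv=[ 0.613 -0.203] j [ 32.   8. -23.  26. -82. -47.]
```

View pics/t2c.png

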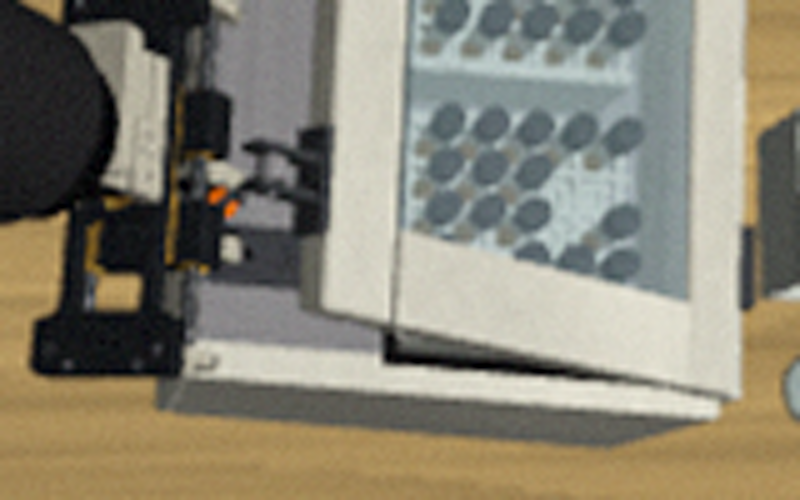

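View pics/s2c.png

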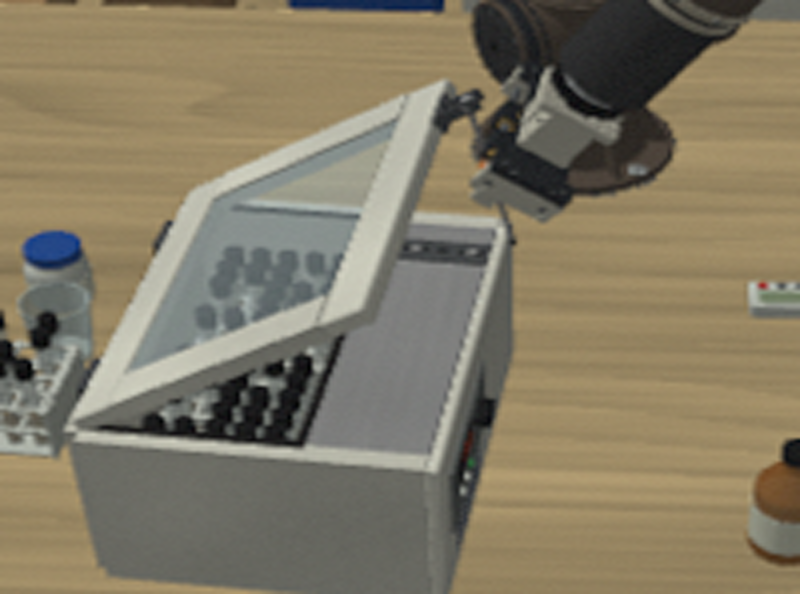

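View pics/w5.png

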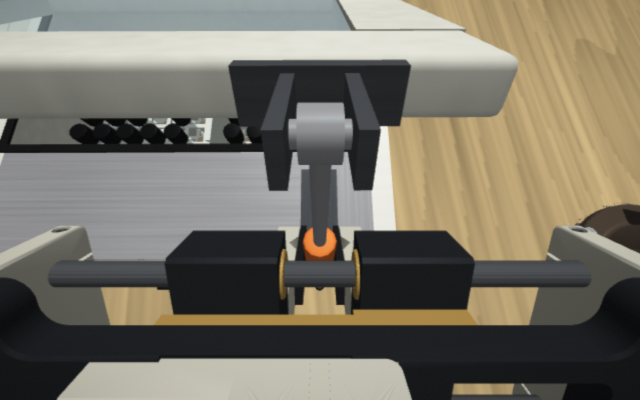

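```bash
python3 - <<'E'
from h import *
im=cv2.imread('pics/s2.png')[168:204,270:320];cv2.imwrite('pics/s2d.png',cv2.resize(im,None,fx=16,fy=16,interpolation=cv2.INTER_CUBIC))
for x in (-.160,-.045,-.119,-.102,-.085):
    s=np.load('pics/s2.npz');p=c2w([x,-.13,.223 if x>-.13 and x<-.05 else .22]);A=R.from_euler('xyz',s['attitude'],degrees=True).as_matrix()
    q=A.T@(p-s['position']);K=s['K'];print(x,K[0,0]*q[0]/-q[2]+K[0,2],K[1,1]*-q[1]/-q[2]+K[1,2])
E
```

```text
-0.16 304.65555820627316 187.09513045790789
-0.045 273.9056542043721 184.23117207156398
-0.119 293.63566455966736 185.44105455486155
-0.102 289.0819413680233 185.0174355270732
-0.085 284.5354924487444 184.59449320273325
```

View pics/s2d.png

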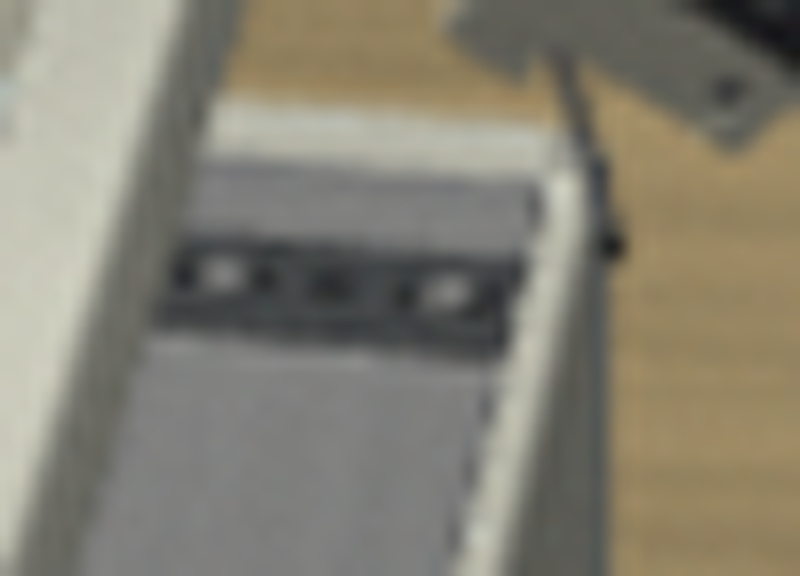

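```bash
cat >> h.py <<'E'
def proj(f,pc):
    s=np.load('pics/'+f+'.npz');p=c2w(pc);A=R.from_euler('xyz',s['attitude'],degrees=True).as_matrix()
    q=A.T@(p-s['position']);K=s['K'];return np.array([K[0,0]*q[0]/-q[2]+K[0,2],K[1,1]*-q[1]/-q[2]+K[1,2]]).round(2)
E
python3 - <<'E'
from h import *
state()
print(proj('s2',[-.170,-.13,.2424]), [ (x,w2c(onz('s2',*x,.223))) for x in [(290.3,185.3)]])
rows([(.62,-.12),(.62,-.02),(.62,.08),(.62,.18),(.60,.21),(.58,.23)])
for hx in (-.119,-.11,-.106,-.102,-.085):
    from scipy.optimize import fsolve
    print(hx,fsolve(lambda x:chain(*x)[2][[0,2]]-[hx,.227],[.53,.3]),fsolve(lambda x:chain(*x)[2][[0,2]]-[hx,.217],[.5,.3]))
E
```

```text
t=5.67 th=0.611 ph=-0.200 rad-328=0.1mm grip=[-153.6 -129.8  324.2] foot=[-170.3 -129.8  241.9] Fc=[-0.72  0.94 -3.48] M=[0.23 2.79 0.09] op=0.0149 inv=[ 0.611 -0.201] j [ 32.   8. -23.  26. -82. -47.]
[307.31 182.61] [((290.3, 185.3), array([-0.10672065, -0.12903321,  0.223     ]))]
0.62 -0.12: 0.0049,0.0007,0.0040,0.0,4.6,-0.2,0, foot [-154. -130.  242.]
0.62 -0.02: 0.0075,0.0000,0.0084,0.0,5.7,-0.0,0, foot [-136. -130.  241.]
0.62 0.08: 0.0075,-0.0000,0.0084,-0.0,5.7,0.0,0, foot [-117. -130.  241.]
0.62 0.18: 0.0075,0.0000,0.0084,0.0,5.7,-0.0,0, foot [ -99. -130.  244.]
0.60 0.21: 0.0021,0.0000,0.0092,-0.0,1.7,-0.0,0, foot [ -97. -130.  239.]
0.58 0.23: 0.0014,0.0000,0.0083,-0.0,1.1,-0.0,0, foot [ -97. -130.  235.]
-0.119 [0.56475398 0.12570174] [0.52565668 0.16222272]
-0.11 [0.55921124 0.18052798] [0.51880043 0.21825021]
-0.106 [0.55600985 0.20575669] [0.51498915 0.24403321]
-0.102 [0.55231473 0.23157764] [0.51066743 0.27042115]
-0.085 [0.53028474 0.34919186] [0.48577896 0.3905848 ]
```

```bash
cat >> h.py <<'E'
def fs(x,z):
    from scipy.optimize import fsolve
    return tuple(fsolve(lambda a:chain(*a)[2][[0,2]]-[x,z],[.53,.3]))
E
python3 - <<'E'
from h import *
rows([(.615,-.12),(.615,-.03),(.61,.05),fs(-.118,.239),fs(-.112,.236)])
E
```

```text
0.61 -0.12: 0.0055,0.0007,0.0055,0.0,4.6,-0.2,0, foot [-155. -130.  241.]
0.61 -0.03: 0.0067,0.0000,0.0076,0.0,5.2,-0.0,0, foot [-138. -130.  239.]
0.61 0.05: 0.0062,-0.0000,0.0084,0.0,4.6,0.0,0, foot [-125. -130.  238.]
0.61 0.08: 0.0024,0.0000,0.0025,-0.0,2.0,0.0,0, foot [-118. -130.  239.]
0.60 0.13: 0.0039,-0.0000,0.0089,-0.0,2.7,-0.0,0, foot [-112. -130.  236.]
```

```bash
python3 -m inch '[0.0055,0,0.0055,0,4.6,-0.1,0,0.0067,0,0.0076,0,5.2,0,0,0.0062,0,0.0084,0,4.6,0,0,0.0024,0,0.0025,0,2,0,0,0.0039,0,0.0089,0,2.7,0,0]'; python3 - <<'E'
from h import *
state(); rows([fs(-.112,.236)]); snap('scene','s3'); state()
im=cv2.imread('pics/s3.png')[150:214,260:340];cv2.imwrite('pics/s3d.png',cv2.resize(im,None,fx=10,fy=9,interpolation=cv2.INTER_CUBIC))
E
```

```text
clock: 6.3
tool_pos: [0.527, 0.0354, 0.4129]
orientation: [179.9, 37.1, -95.7]
force: [-0.4, -0.0, -4.4]
opening: 0.0152
t=6.30 th=0.594 ph=0.142 rad-328=-0.4mm grip=[-122.3 -129.7  318.4] foot=[-110.4 -129.7  235.2] Fc=[ 0.08 -0.4  -4.42] M=[ 0.04  3.87 -0.17] op=0.0152 inv=[0.593 0.147] j [ 35.  14. -31.  37. -86. -58.]
0.60 0.13: -0.0011,0.0005,-0.0018,0.1,-0.6,-0.1,0, foot [-112. -130.  236.]
t=6.35 th=0.590 ph=0.146 rad-328=-0.9mm grip=[-122.3 -129.7  317.1] foot=[-110.1 -129.7  234. ] Fc=[-1.12  2.6  -5.45] M=[0.59 4.02 0.66] op=0.0154 inv=[0.588 0.158] j [ 35.  14. -31.  37. -86. -58.]
```

View pics/s3d.png

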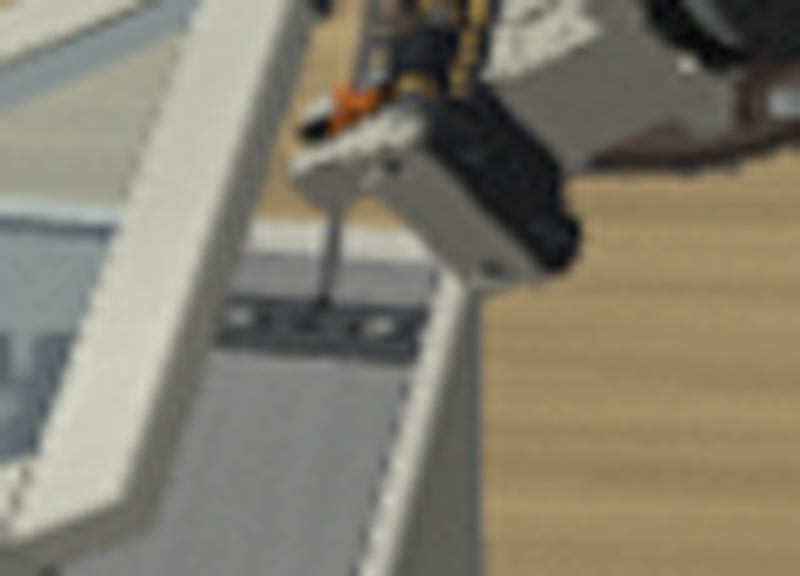

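```bash
python3 - <<'E'
from h import *
rows([fs(-.111,.232),fs(-.111,.230)])
E
```

```text
0.58 0.15: -0.0001,0.0005,0.0040,0.2,0.5,-0.1,0, foot [-111. -130.  232.]
0.57 0.16: 0.0007,-0.0000,0.0034,0.0,0.5,0.0,0, foot [-111. -130.  230.]
```

```bash
python3 -m inch '[0,0.0002,0.004,0,0.5,0,0]'; python3 - <<'E'
from h import *
state()
E
python3 -m inch '[0.0005,0,0.003,0,0.5,0,0]'; python3 - <<'E'
from h import *
state();rows([fs(-.111,.228),fs(-.111,.226)])
E
```

```text
clock: 6.48
tool_pos: [0.5273, 0.0383, 0.4077]
orientation: [179.8, 36.3, -95.7]
force: [1.6, -1.5, -5.0]
opening: 0.0156
t=6.47 th=0.579 ph=0.155 rad-328=-0.0mm grip=[-124.1 -129.7  314.8] foot=[-111.1 -129.7  231.8] Fc=[ 1.34  1.77 -4.99] M=[0.53 3.83 0.56] op=0.0156 inv=[0.579 0.155] j [ 35.  15. -32.  38. -86. -58.]
clock: 6.6
tool_pos: [0.5275, 0.0397, 0.4048]
orientation: [179.8, 35.9, -95.7]
force: [1.0, -2.3, -5.4]
opening: 0.0153
t=6.60 th=0.572 ph=0.163 rad-328=0.2mm grip=[-124.7 -129.7  312.9] foot=[-111.1 -129.7  230. ] Fc=[ 2.2   1.24 -5.37] M=[0.24 3.92 0.22] op=0.0153 inv=[0.572 0.161] j [ 35.  15. -32.  38. -86. -59.]
0.56 0.17: 0.0008,0.0005,0.0032,0.2,0.4,-0.1,0, foot [-111. -130.  228.]
0.56 0.18: 0.0007,-0.0000,0.0033,0.0,0.4,0.0,0, foot [-111. -130.  226.]
```

```bash
for i in 1; do python3 -m inch '[0.0005,0,0.002,0,0.2,0,0]' >/dev/null; python3 -c "
from h import *
state()"; done; python3 -m inch '[0.0005,0,0.002,0,0.2,0,0]' >/dev/null; python3 -c "
from h import *
state();rows([fs(-.111,.226)])"
```

```text
t=6.72 th=0.566 ph=0.166 rad-328=-0.0mm grip=[-125.2 -129.7  311.4] foot=[-111.3 -129.7  228.5] Fc=[ 1.86  0.61 -4.51] M=[0.28 3.92 0.26] op=0.0154 inv=[0.566 0.167] j [ 36.  15. -32.  38. -86. -59.]
t=6.85 th=0.561 ph=0.169 rad-328=-0.2mm grip=[-125.6 -129.7  310. ] foot=[-111.5 -129.7  227.2] Fc=[ 0.52  0.25 -4.7 ] M=[0.22 3.94 0.28] op=0.0152 inv=[0.561 0.172] j [ 36.  15. -32.  38. -86. -59.]
0.56 0.18: 0.0006,0.0005,0.0026,0.1,0.5,-0.1,0, foot [-111. -130.  226.]
```

```bash
python3 -m inch '[0.0005,0,0.0015,0,0.2,0,0]' >/dev/null; python3 -c "
from h import *
state()"; python3 -m inch '[0.0005,0,0.0015,0,0.2,0,0]' >/dev/null; python3 -c "
from h import *
state();rows([fs(-.110,.225)])"
```

```text
t=6.97 th=0.559 ph=0.173 rad-328=-0.1mm grip=[-125.8 -129.7  309.4] foot=[-111.3 -129.7  226.6] Fc=[-1.43 -0.23  0.23] M=[-0.14  3.01 -0.31] op=0.0153 inv=[0.559 0.175] j [ 36.  16. -32.  38. -86. -59.]
t=7.10 th=0.557 ph=0.178 rad-328=0.2mm grip=[-125.8 -129.7  309.1] foot=[-110.9 -129.7  226.5] Fc=[-0.72 -2.87  2.54] M=[-0.37  2.26 -0.6 ] op=0.0152 inv=[0.558 0.176] j [ 36.  16. -32.  38. -86. -60.]
0.55 0.19: 0.0010,0.0005,0.0029,0.1,0.6,-0.1,0, foot [-110. -130.  225.]
```

```bash
python3 -c "
from h import *
rows([fs(-.109,.2268),fs(-.107,.2266)])"
```

```text
0.56 0.19: 0.0008,0.0005,0.0007,0.1,0.5,-0.1,0, foot [-109. -130.  227.]
0.56 0.20: 0.0010,0.0000,0.0020,0.0,0.8,0.0,0, foot [-107. -130.  227.]
```

```bash
python3 -m inch '[0.0008,0.0002,0.0005,0,0.5,0,0]' >/dev/null; python3 -c "
from h import *
state();rows([fs(-.1075,.2266)])"
```

```text
t=7.22 th=0.558 ph=0.186 rad-328=-0.0mm grip=[-124.8 -129.7  309.3] foot=[-109.2 -129.7  226.8] Fc=[ 1.11  1.57 -5.12] M=[0.49 4.14 0.61] op=0.0156 inv=[0.558 0.186] j [ 36.  16. -32.  38. -87. -60.]
0.56 0.20: 0.0008,0.0003,0.0017,0.0,0.7,-0.0,0, foot [-108. -130.  227.]
```

```bash
python3 -m inch '[0.0004,0,0.0016,0,0.3,0,0]' >/dev/null; python3 -c "
from h import *
state();rows([fs(-.1075,.2266)])"
```

```text
t=7.35 th=0.554 ph=0.192 rad-328=-0.0mm grip=[-124.8 -129.7  308.5] foot=[-108.8 -129.7  226. ] Fc=[ 1.59  1.   -1.42] M=[0.15 3.   0.2 ] op=0.0148 inv=[0.554 0.192] j [ 36.  16. -33.  38. -87. -60.]
0.56 0.20: 0.0004,0.0004,0.0001,0.0,0.3,-0.0,0, foot [-108. -130.  227.]
```

```bash
python3 -m inch '[0.0008,0.0001,0.001,0,0.6,0,0]' >/dev/null; python3 -c "
from h import *
state();rows([fs(-.1055,.226)])"
```

```text
t=7.47 th=0.553 ph=0.202 rad-328=-0.2mm grip=[-123.8 -129.7  308.3] foot=[-106.9 -129.7  226. ] Fc=[ 1.29  1.87 -5.01] M=[0.33 4.07 0.5 ] op=0.0153 inv=[0.553 0.206] j [ 36.  16. -33.  39. -87. -60.]
0.55 0.21: 0.0005,0.0003,0.0015,0.1,0.6,-0.0,0, foot [-105. -130.  226.]
```

Support was lost at x ≈ -107, so I lower here to test.

```bash
python3 -m inch '[0.0004,0,0.002,0,0.4,0,0]' >/dev/null; python3 -c "
from h import *
state();rows([fs(-.1055,.224)])"
```

```text
t=7.60 th=0.548 ph=0.210 rad-328=-0.2mm grip=[-123.9 -129.7  307. ] foot=[-106.4 -129.7  224.8] Fc=[ 1.69  1.39 -3.96] M=[0.37 4.04 0.36] op=0.0150 inv=[0.547 0.213] j [ 36.  16. -33.  39. -87. -61.]
0.54 0.22: 0.0006,0.0004,0.0026,0.1,0.6,-0.0,0, foot [-106. -130.  224.]
```

```bash
python3 -m inch '[0.0006,0.0001,0.0022,0,0.5,0,0]' >/dev/null; python3 -c "
from h import *
state();rows([fs(-.1055,.222)])"
```

```text
t=7.72 th=0.543 ph=0.219 rad-328=-0.2mm grip=[-124.  -129.7  305.8] foot=[-105.7 -129.7  223.8] Fc=[ 1.41  2.47 -4.41] M=[0.44 4.1  0.62] op=0.0152 inv=[0.542 0.221] j [ 36.  17. -33.  39. -87. -61.]
0.53 0.23: 0.0006,0.0003,0.0035,0.1,0.5,-0.0,0, foot [-105. -130.  222.]
```

```bash
python3 -m inch '[0.0005,-0.0002,0.003,0,0.4,0,0]' >/dev/null; python3 -c "
from h import *
state();rows([fs(-.1055,.220)])";  python3 -m inch '[0.0005,-0.0001,0.0025,0,0.3,0,0]' >/dev/null; python3 -c "
from h import *
state();rows([fs(-.1055,.219)])"
```

```text
t=7.85 th=0.535 ph=0.226 rad-328=-0.3mm grip=[-124.5 -129.7  303.6] foot=[-105.6 -129.7  221.8] Fc=[ 0.15  0.06 -4.2 ] M=[0.05 4.1  0.  ] op=0.0152 inv=[0.534 0.23 ] j [ 36.  17. -33.  39. -87. -61.]
0.53 0.24: 0.0005,0.0004,0.0035,0.1,0.5,-0.0,0, foot [-105. -130.  220.]
t=7.97 th=0.528 ph=0.232 rad-328=-0.4mm grip=[-125.  -129.7  301.7] foot=[-105.6 -129.7  220. ] Fc=[ 1.14  1.29 -4.49] M=[0.11 4.15 0.05] op=0.0151 inv=[0.527 0.238] j [ 36.  17. -33.  39. -87. -62.]
0.52 0.24: 0.0002,0.0004,0.0024,0.1,0.4,-0.1,0, foot [-105. -130.  219.]
```

```bash
python3 -m inch '[0.0003,0,0.0022,0,0.4,0,0]' >/dev/null; python3 -c "
from h import *
state();rows([fs(-.1055,.2175)])";  python3 -m inch '[0.0003,0,0.0017,0,0.3,0,0]' >/dev/null; python3 -c "
from h import *
state();rows([fs(-.1055,.2165)])"
```

```text
t=8.10 th=0.523 ph=0.240 rad-328=-0.2mm grip=[-125.3 -129.7  300.5] foot=[-105.3 -129.7  218.9] Fc=[ 1.3   1.44 -4.18] M=[0.3  4.08 0.35] op=0.0156 inv=[0.522 0.243] j [ 36.  18. -34.  39. -87. -62.]
0.52 0.25: 0.0003,0.0004,0.0025,0.1,0.3,-0.1,0, foot [-106. -130.  218.]
t=8.22 th=0.518 ph=0.245 rad-328=-0.1mm grip=[-125.5 -129.7  299.4] foot=[-105.1 -129.7  218. ] Fc=[ 1.98  0.66 -4.38] M=[0.29 4.17 0.31] op=0.0151 inv=[0.518 0.247] j [ 36.  18. -34.  40. -87. -62.]
0.51 0.25: 0.0002,0.0005,0.0023,0.1,0.2,-0.1,0, foot [-106. -130.  217.]
```

```bash
python3 -m inch '[0.0002,0,0.0016,0,0.2,0,0]' >/dev/null; python3 -c "
from h import *
state()";  python3 -m inch '[0.0002,0,0.0012,0,0.2,0,0]' >/dev/null; python3 -c "
from h import *
state();rows([fs(-.1055,.2155)])"
```

```text
t=8.35 th=0.514 ph=0.249 rad-328=-0.1mm grip=[-125.9 -129.7  298.4] foot=[-105.2 -129.7  216.9] Fc=[ 3.94  1.5  -4.04] M=[0.27 3.8  0.37] op=0.0153 inv=[0.514 0.25 ] j [ 36.  18. -34.  40. -87. -63.]
t=8.47 th=0.512 ph=0.254 rad-328=0.2mm grip=[-125.9 -129.7  298.1] foot=[-104.9 -129.7  216.8] Fc=[ 1.85 -0.25 -1.34] M=[0.11 3.01 0.09] op=0.0151 inv=[0.513 0.251] j [ 37.  18. -34.  40. -87. -63.]
0.51 0.25: 0.0001,0.0005,0.0012,0.1,-0.1,-0.1,0, foot [-106. -130.  216.]
```

```bash
python3 -m inch '[0.0001,0,0.0007,0,0,0,0]' >/dev/null; python3 -c "
from h import *
state(); snap('wrist','w6')"
```

```text
t=8.60 th=0.512 ph=0.255 rad-328=0.3mm grip=[-126.  -129.7  298. ] foot=[-104.8 -129.7  216.7] Fc=[ 2.89  1.32 -0.77] M=[0.27 2.42 0.32] op=0.0151 inv=[0.512 0.251] j [ 37.  18. -34.  40. -87. -63.]
```

View pics/w6.png

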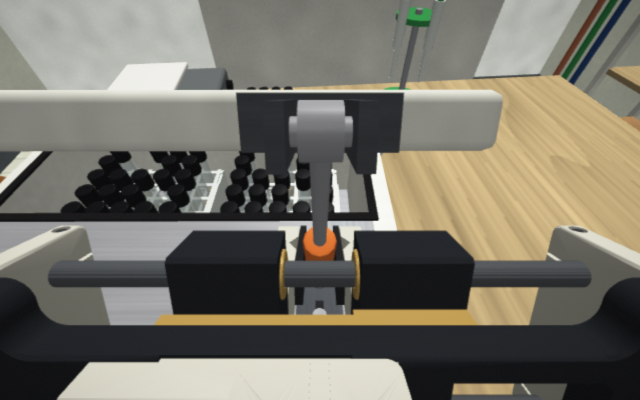

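```bash
python3 -m inch '[0,0,0,0,0,0,0.02,0,0,0,0,0,0,0.025,0,0,0,0,0,0,0.03,0,0,0,0,0,0,0.03]'; python3 - <<'E'
from h import *
state(); snap('wrist','w7'); snap('scene','s4')
im=cv2.imread('pics/s4.png')[120:220,240:360];cv2.imwrite('pics/s4d.png',cv2.resize(im,None,fx=6.5,fy=6,interpolation=cv2.INTER_CUBIC))
E
```

```text
clock: 9.15
tool_pos: [0.5285, 0.0495, 0.3786]
orientation: [180.0, 30.6, -95.6]
force: [0.8, -1.1, -0.2]
opening: 0.0296
t=9.15 th=0.513 ph=0.255 rad-328=1.2mm grip=[-126.5 -129.3  298.9] foot=[-105.4 -129.3  217.6] Fc=[ 0.98  0.87 -0.17] M=[0.01 2.94 0.04] op=0.0296 inv=[0.517 0.239] j [ 37.  18. -34.  40. -87. -63.]
```

View pics/w7.png

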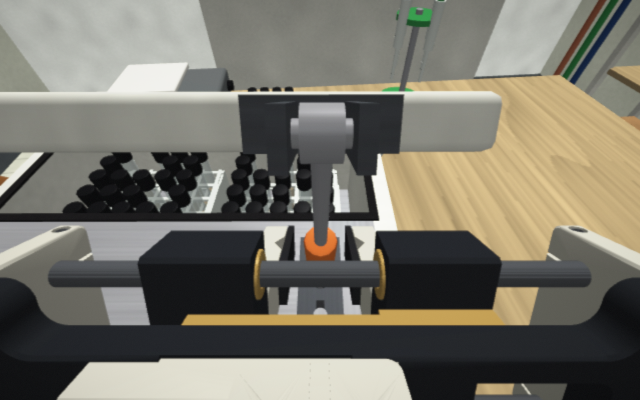

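View pics/s4d.png

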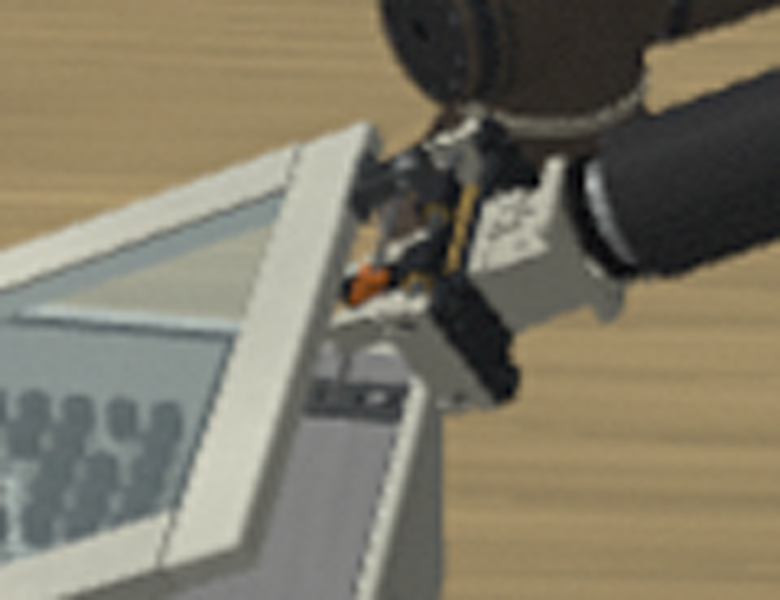

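Free with pads clear on both sides; the lid stands by itself. I open wider and back straight out.

```bash
python3 -m inch '[0,0,0,0,0,0,0.05,0,0,0,0,0,0,0.06,0,0,0,0,0,0,0.06,-0.01,0,0,0,0,0,0.06,-0.02,0,0,0,0,0,0.06,-0.03,0,0,0,0,0,0.06,-0.04,0,0,0,0,0,0.06,-0.05,0,0,0,0,0,0.06]'; python3 - <<'E'
from h import *
state(); snap('wrist','w8'); snap('scene','s5'); snap('top','t5')
im=cv2.imread('pics/s5.png')[120:220,240:360];cv2.imwrite('pics/s5d.png',cv2.resize(im,None,fx=6.5,fy=6,interpolation=cv2.INTER_CUBIC))
E
```

```text
clock: 10.25
tool_pos: [0.541, 0.1829, 0.4585]
orientation: [179.8, 30.6, -95.8]
force: [0.5, -0.6, 0.9]
opening: 0.06
t=10.25 th=0.521 ph=0.255 rad-328=157.2mm grip=[-260.4 -130.4  378.9] foot=[-239.2 -130.4  297.6] Fc=[0.59 0.52 0.86] M=[0.16 2.91 0.18] op=0.0600 inv=[ 0.449 -1.596] j [  47.   21.  -17.   33. -103.  -60.]
```

View pics/w8.png

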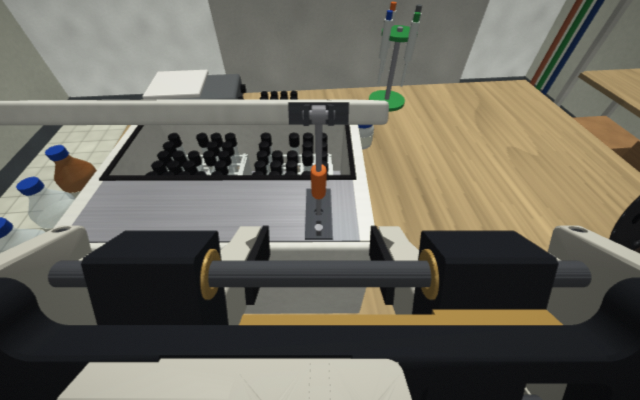

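View pics/s5d.png

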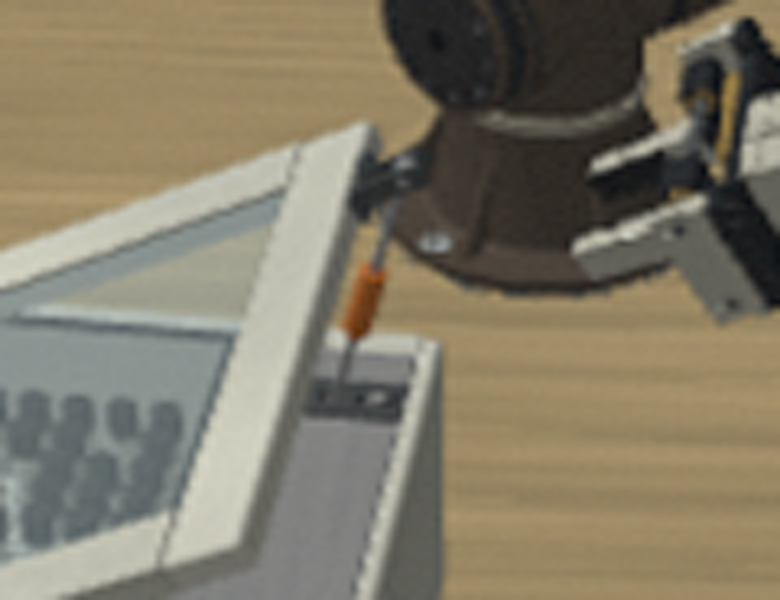

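View pics/t5.png

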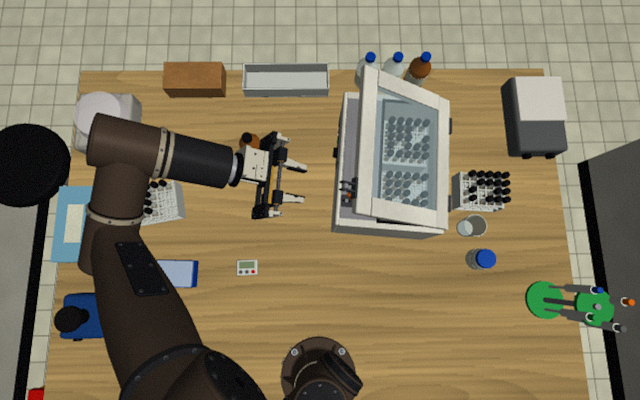

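```bash
python3 -m inch '[0,0,0,0,0,0,0.06,0,0,0,0,0,0,0.06,0,0,0,0,0,0,0.06,0,0,0,0,0,0,0.06]' >/dev/null; python3 - <<'E'
from h import *
snap('scene','s6'); p,c=cloud('s6')
q=(p-O)@Rc()
m=(q[...,2]>.26)&(q[...,0]>-.14)&(q[...,0]<.1)&(abs(q[...,1])<.19)&(c.min(-1)>130)
a=q[m]
for _ in range(4):
    f=np.polyfit(a[:,0],a[:,2],1); r=a[:,2]-np.polyval(f,a[:,0]); a=a[abs(r)<max(.004,1.5*r.std())]
print(len(a),'lid angle',np.arctan(f[0]))
d=cv2.absdiff(cv2.imread('pics/s5.png'),cv2.imread('pics/s6.png')); print('diff',d.max(), (d.max(-1)>30).sum())
ctrl.close_job()
E
```

```text
2195 lid angle -0.5212576706044555
diff 140 953
the job is handed in; nothing more can be done
```

```bash
python3 - <<'E'
from h import *
a=cv2.imread('pics/s5.png');b=cv2.imread('pics/s6.png');d=cv2.absdiff(a,b).max(-1)>30
y,x=np.nonzero(d);print(np.percentile(x,[1,50,99]),np.percentile(y,[1,50,99]),'chest region',d[120:300,190:330].sum())
E
```

```text
[333. 375. 457.] [ 42.04 133.   170.  ] chest region 4
```

The lid now stands open on its prop rod, with the foot fully down in the strike-plate hole. I handed the job in at about 11 s of robot time.

**What I did:** I gripped the rod by the orange sleeve and pushed the lid up to about 0.61 rad, keeping the foot in front of the chest. I then swung the foot in over the deck and touched the plate lightly at foot height z ≈ 226.6 mm. Feeling backwards about 4 mm, I lost support at chest x ≈ -107 mm and lowered into the hole. I then released the sleeve and backed away.

**Forces:** The largest vertical force I read while feeling for the hole was about 2.5 N of push beyond the lid's own weight.

**Last checks:**
- **Foot depth:** it bottomed at z ≈ 216.7 mm, 10 mm below the plate contact, which matches the hole depth.
- **Lid angle:** the depth image after release gave 0.521 rad; the arm's position had given 0.512 rad. Both are within the expected 0.48 to 0.53 rad.
- **Settling:** two pictures about 0.5 s apart showed no change around the chest and rod. The only differences were where the arm itself was settling.
- **Other items:** the last overhead picture showed no sign that anything else had moved, but the arm hid part of the left side (the reagent bottle and part of one rack). I checked this by eye only. The hand was about 0.15 m clear of the rod.

No check failed.

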